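# Put the lids back on the storage pots

### The job

Close the four white storage pots: put each wooden lid on the pot of its own shape and size (large round, small round, square, oblong), fully seated in the mouth, with the straight-sided lids in line with their pots. Leave the pots standing where they are, and do not knock over the blue mug or the salt shaker.

Things in the scene. Friction and masses are not known exactly. Their poses are not given: they have to be found in the camera images.
- lid_large_round: Wooden lid, right way up: round plate 108 mm in diameter, 8 mm thick; below, round plug 82 mm in diameter, 5 mm deep, fitting its pot's mouth with 6 mm play all round; centred on top a round knob 26 mm in diameter, 30 mm high. Origin: centre of plug's underside (plate top 13 mm, knob top 43 mm above it); z up. Turn about z does not matter. 90 g. Seated: origin 65 mm above its pot's.
- lid_small_round: Wooden lid, right way up: round plate 80 mm in diameter, 8 mm thick; below, round plug 54 mm in diameter, 5 mm deep, fitting its pot's mouth with 6 mm play all round; centred on top a round knob 26 mm in diameter, 30 mm high. Origin: centre of plug's underside (plate top 13 mm, knob top 43 mm above it); z up. Turn about z does not matter. 60 g. Seated: origin 65 mm above its pot's.
- lid_square: Wooden lid, right way up: square plate 84 x 84 mm, 8 mm thick; below, square plug 58 x 58 mm, 5 mm deep, fitting its pot's mouth with 6 mm play all round; centred on top a square knob 24 x 24 mm, 30 mm high. Origin: centre of plug's underside (plate top 13 mm, knob top 43 mm above it); z up. x, y along the sides; any quarter turn fits. 70 g. Seated: origin 65 mm above its pot's.
- lid_oblong: Wooden lid, right way up: oblong plate 120 mm along x by 70 mm along y, 8 mm thick; below, oblong plug 94 x 44 mm, 5 mm deep, fitting its pot's mouth with 6 mm play all round; centred on top a bar grip 44 mm (x) by 20 mm (y), 30 mm high. Origin: centre of plug's underside (plate top 13 mm, knob top 43 mm above it); z up. A half turn fits too. 90 g. Seated: origin 65 mm above its pot's.
- pot_large_round: Open white stoneware pot, round, 104 mm in outer diameter, 70 mm high, walls 5 mm thick. Origin: centre of its underside; the rim is at z = 70 mm. z up. Loose on the worktop, about 600 g; it is to stay where it stands.
- pot_small_round: Open white stoneware pot, round, 76 mm in outer diameter, 70 mm high, walls 5 mm thick. Origin: centre of its underside; the rim is at z = 70 mm. z up. Loose on the worktop, about 450 g; it is to stay where it stands.
- pot_square: Open white stoneware pot, square, 80 x 80 mm outside, 70 mm high, walls 5 mm thick. Origin: centre of its underside; the rim is at z = 70 mm. x and y lie along its sides, z up. Loose on the worktop, about 550 g; it is to stay where it stands.
- pot_oblong: Open white stoneware pot, oblong, 116 mm along x by 66 mm along y outside, 70 mm high, walls 5 mm thick. Origin: centre of its underside; the rim is at z = 70 mm. x lies along its long side, z up. Loose on the worktop, about 600 g; it is to stay where it stands.
- mug: Blue mug standing among the pots and lids, 76 mm in diameter, 75 mm high, handle to its +y side. Origin: centre of its underside. To be left standing.
- shaker: Salt shaker standing among the pots and lids: clear body, steel cap, 42 mm in diameter, 72 mm high. Origin: centre of its underside. To be left standing.
Mind the look-alikes: they are no part of the job. Leave any pink or red look-alike of the lid_large_round alone. Leave any red look-alike of the lid_small_round alone.

How it is judged:
By the outcome, as a careful person would: the job done as asked, in the order asked, and still so for the second after the job is handed in, with the robot touching nothing.
It also fails if it takes over 120 s, if anything falls off the work surface, if the arm or the gripper's body presses on something with over 40 N, if the wrist force passes 120 N, or if a joint passes its speed limit or range.

### The arm

A 7-joint arm with a two-finger parallel gripper is mounted at the origin on the work surface. World frame = base frame: x ahead of the robot, y to its left, z up, the work surface at z = 0. Lengths are in m, angles in rad, forces in N, time in s.
With the tool pointing down it reaches from about 0.4 to 0.875 m from the base axis. Payload 19.3 kg.
Tool frame: the origin (TCP) lies between the finger pads; the fingertips stand bot.tcp_to_tips ahead of it and the grasp point (between the pads) is the TCP (bot.tcp_to_tips is the distance from the TCP to the fingertips, in m); z points along the fingers, y is the line along which they close (so a half turn about z gives the same grasp; the last joint's range is limited). The gripper opens to 85 mm and grips with 20 to 120 N. Pads are 22 mm wide; open, the fingers measure 114 mm over their backs; the gripper's body (76 mm by 85 mm) begins 54 mm behind the grasp point. The pads swing forward as they close: fully open they stand 13 mm farther back than shut.
Start: joints at [1.187, 0.521, -0.036, 1.599, 0.021, 1.021, -0.113], TCP at [0.193, -0.594, 0.25] pointing down, gripper open.
Joint ranges: [-2.91, 2.91], [-0.3, 2.13], [-1.5, 1.42], [0.17, 2.43], [-1.26, 4.41], [0.16, 1.93], [-2.52, 2.52]. Speed limits (rad/s): [1.89, 1.89, 2.39, 2.39, 3.01, 3.01, 3.01].

### API

Orientations are given as [roll, pitch, yaw] about the fixed x, y, z axes, in that order (R = Rz(yaw) Ry(pitch) Rx(roll)).
In Python, from workcell import telemetry, grab_frame, bot gives the robot as it stands. The module is installed in compiled form; this text tells all that it offers.
- The arm moves only by the shell command python3 -m crank 'ROWS' [FORCE]. ROWS is text: rows parted by semicolons, each of 7 numbers parted by spaces: the finger opening in m, from 0 to 0.0854, then the shift along the tool's x, y, z in m, then the turn, a rotation vector about the tool's x, y, z in degrees. A call has exactly 8 rows; each row shifts and turns the commanded pose from where the row before left it, along the tool's axes as they then stand; what a row does not reach is not made up. A row lasts 1/12 s, in which the tool goes at most 41.7 mm and 7.16 degrees, less where a joint would pass 70% of its speed; a pose out of reach is approached as far as the arm can. A call with a gripper value outside its range is refused whole. The fingers move at their own pace and stop on an object; FORCE is the grip in N (left out, the last holds). Time passes only in rows, so rows that do not move let the fingers close, or fill a call up. It gives the time, the measured TCP pose, the force, the opening and the grip force at its end, in the units of the state.
- telemetry.observe(): the state, without advancing time (a new reading comes with each control period).
- grab_frame(name): name is "side" or "top"; returns a dict with "pixels" (420x560x3 uint8, red, green, blue), "depth" (420x560 float32, m along the optical axis (not along the pixel's ray), 0 where there is no reading), "vertical_fov" (degrees; the focal length in pixels is half the picture's height over the tangent of half this angle, whatever the lens; pixels are square), "cx", "cy" (the principal point, pixels), "distortion" ([k1, k2, p1, p2, k3] as OpenCV has them; the pictures are not rectified), "R" (3x3) and "t" (3): a world point X has camera coordinates R X + t. Camera axes: x right, y down, z forward; pixel columns grow to the right and rows downward; lengths in m; the calibration is good to about 2 mm. A picture is of the moment at which its call begins.
- bot.job_done(): hands the job in; it is judged then, once.
The state is a dict: "clock": time; "qpos": joint angles; "qd": joint speeds; "joint_efforts": joint torques, N m; "position": TCP position; "tool_rot": TCP orientation; "force": force on the tool from outside, world axes, zero at the start; "moment": the same for the moment, N m; "grip_width": finger opening in m; "finger_force": force on a finger pad.
Only numpy, scipy, OpenCV 4.12 (cv2) and the standard library are available. Lean on these libraries where they do the work, as an engineer would, in place of code of your own. Each camera call takes 0.05 s, during which the arm holds its last target. There are 200 camera calls.

## Working session

There is one attempt and no reset: what is moved stays moved. The work goes in short steps, Python scripts to look and compute and a shell command to move; the robot and the scene stay as the last step left them, time stands still between calls to the robot, and variables do not carry over. Pictures are saved under pics/ and viewed, at most 14 in all, crops included, and the job is handed in when it is done.

```bash
mkdir -p pics; cat > h.py <<'E'
import numpy as np, cv2
from workcell import telemetry, grab_frame, bot
def K(f):
    h=f["pixels"].shape[0]; F=h/2/np.tan(np.radians(f["vertical_fov"])/2)
    return np.array([[F,0,f["cx"]],[0,F,f["cy"]],[0,0,1]])
def rays(f,uv):
    uv=np.asarray(uv,float).reshape(-1,1,2)
    n=cv2.undistortPoints(uv,K(f),np.array(f["distortion"],float)).reshape(-1,2)
    d=np.c_[n,np.ones(len(n))]
    return -f["R"].T@f["t"], d@f["R"]      # origin, dirs with unit camera z
def onplane(f,uv,z):
    o,d=rays(f,uv); return o+d*((z-o[2])/d[:,2])[:,None]
def cloud(f):
    h,w=f["depth"].shape; v,u=np.mgrid[:h,:w]
    o,d=rays(f,np.c_[u.ravel(),v.ravel()])
    return (o+d*f["depth"].reshape(-1,1)).reshape(h,w,3)
E
python3 - <<'E'
from h import *
print(telemetry.observe(), bot.tcp_to_tips)
for n in("top","side"):
    f=grab_frame(n); cv2.imwrite(f"pics/{n}0.png",f["pixels"][:,:,::-1])
    np.save(f"{n}0.npy",f,allow_pickle=True)
    print(n,-f["R"].T@f["t"],f["R"],f["vertical_fov"],f["distortion"])
E
```

```text
{'clock': 0.0, 'qpos': array([ 1.1867915 ,  0.5220388 , -0.03635764,  1.59996956,  0.02121243,
        1.02110917, -0.11282304]), 'qd': array([-0.00087825,  0.00034509,  0.0014205 , -0.0008364 ,  0.00040334,
       -0.00137686,  0.00122101]), 'joint_efforts': array([ 5.66900526e-04, -9.27112055e+01,  1.98031873e+00, -3.69948292e+01,
        1.80010172e-02,  8.08879850e-03, -7.27949259e-05]), 'position': array([ 0.19281189, -0.59419618,  0.24972371]), 'tool_rot': array([-3.14045577e+00,  7.63862300e-05,  3.13803882e-01]), 'force': array([-1.05885685, -0.06011204,  0.56608759]), 'moment': array([-0.04908664, -0.00704219,  0.00083881]), 'finger_force': 0.0, 'grip_width': 0.08528193137909772} 0.019
top [ 0.42718208 -0.08704178  1.16598076] [[ 0.00169841 -0.99997352  0.00707646]
 [-0.99960104 -0.00189721 -0.02818095]
 [ 0.02819363 -0.00702577 -0.99957779]] 52.60439324935096 [0.04322279 0.         0.         0.         0.        ]
side [0.16870158 0.87041916 0.89651006] [[-0.95692941 -0.28952459 -0.02148511]
 [-0.17557457  0.63606443 -0.75139577]
 [ 0.23121347 -0.71526047 -0.65950192]] 45.58824420047886 [-0.02610329  0.          0.          0.          0.        ]
```

View pics/top0.png

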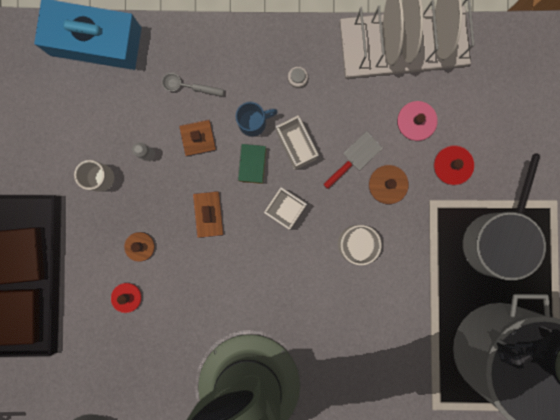

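View pics/side0.png

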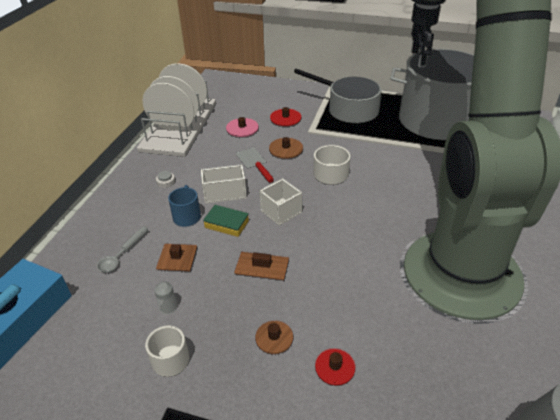

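The top view shows these candidates:
- **Large lid:** brown (389,184), pink (417,120), red (455,165). The brown wooden one fits; the pink and red are the look-alikes.
- **Small lid:** brown (139,247), red (126,297). The brown one fits.
- **Other lids:** square (197,138), oblong (208,214).
- **Pots:** large round (361,245), small round (95,176), square (287,208), oblong (298,142).

Next I'll confirm the lids in a crop and measure.

```bash
cat > m.py <<'E'
from h import *
import sys
def blobs(f,lids=True):
    P=cloud(f); z=P[...,2]; hsv=cv2.cvtColor(f["pixels"],cv2.COLOR_RGB2HSV)
    H,S,V=cv2.split(hsv)
    m={"lid":(H>=3)&(H<=16)&(S>90)&(V>40)&(z>0.003)&(z<.14),"pot":(z>.06)&(z<.082)&(S<70)&(V>110)}
    for k,mm in m.items():
        mm=cv2.morphologyEx(mm.astype(np.uint8),cv2.MORPH_CLOSE,np.ones((3,3)))
        n,L,st,c=cv2.connectedComponentsWithStats(mm)
        for i in range(1,n):
            if st[i,4]<120: continue
            cs,_=cv2.findContours((L==i).astype(np.uint8),cv2.RETR_EXTERNAL,cv2.CHAIN_APPROX_NONE)
            cnt=max(cs,key=cv2.contourArea).reshape(-1,2)
            zz=np.median(z[L==i]); zp=.07 if k=="pot" else zz
            Q=onplane(f,cnt,zp)[:,:2]*1000
            r=cv2.minAreaRect(Q.astype(np.float32)); cc,rad=cv2.minEnclosingCircle(Q.astype(np.float32))
            print(k,"px",c[i].round(),st[i,4],"z %.3f"%zz,"rect",np.round(r[0],1),np.round(r[1],1),"ang %.1f"%r[2],"circ",np.round(cc,1),"%.1f"%(2*rad),"hull %.0f"%cv2.contourArea(cv2.convexHull(Q.astype(np.float32))))
            if k=="lid":   # knob top: raised pixels
                kn=(L==i)&(z>zz+.022)
                if kn.sum()>8:
                    ys,xs=np.where(kn); K_=P[kn]
                    kr=cv2.minAreaRect((onplane(f,np.c_[xs,ys],zz+.03)[:,:2]*1000).astype(np.float32))
                    print("    knob",kn.sum(),"c",(np.median(K_,0)*1000).round(1),"rect",np.round(kr[0],1),np.round(kr[1],1),"ang %.1f"%kr[2])
if __name__=="__main__":
    f=np.load("top0.npy",allow_pickle=True).item(); blobs(f)
    a=f["pixels"][95:215,340:500]; b=f["pixels"][220:340,80:240]
    cv2.imwrite("pics/crop0.png",cv2.resize(np.hstack([a,b]),None,fx=2.5,fy=2.5,interpolation=cv2.INTER_CUBIC)[:,:,::-1])
E
python3 m.py
```

```text
lid px [197. 138.] 947 z 0.014 rect [667.6 143.5] [83.2 84.1] ang 12.6 circ [666.9 143.5] 114.0 hull 6879
    knob 92 c [665.8 143.3  43.1] rect [669.9 151.4] [48.6 29.7] ang 70.8
lid px [388. 184.] 1212 z 0.014 rect [ 542.9 -376.3] [103.4 105.6] ang 0.0 circ [ 542.2 -375.9] 106.8 hull 8678
    knob 79 c [ 542.2 -375.6   42.4] rect [ 524.1 -365.9] [25.6 64.9] ang 59.5
lid px [208. 214.] 1137 z 0.014 rect [460.3 113.8] [118.7  70.5] ang 6.1 circ [460.3 114.4] 133.8 hull 8203
    knob 140 c [458.2 113.   43.9] rect [468.8 103.4] [97. 51.] ang 17.2
lid px [ 18. 256.] 1928 z 0.035 rect [351.9 600.3] [135.7  96.2] ang 5.1 circ [351.2 601.2] 164.1 hull 12316
    knob 12 c [ 427.2  -87.  1166. ] rect [361.1 577.6] [ 83.5 105.3] ang 59.6
lid px [139. 246.] 699 z 0.014 rect [372.7 296.5] [77.9 76.7] ang 45.1 circ [373.6 296.7] 80.2 hull 4803
    knob 85 c [372.8 295.6  43.5] rect [373.2 295.4] [25.4 24.6] ang 72.4
lid px [ 16. 317.] 1732 z 0.035 rect [191.6 599.6] [134.2  79.9] ang 1.7 circ [191.8 600. ] 154.5 hull 10660
pot px [440.  28.] 229 z 0.071 rect [ 939.2 -493.7] [147.8  14.3] ang 7.3 circ [ 939.3 -494.6] 147.8 hull 1612
pot px [387.  35.] 161 z 0.072 rect [ 927.  -358.6] [152.8   8.9] ang 5.3 circ [ 927.2 -360.9] 152.8 hull 1085
pot px [296. 141.] 323 z 0.070 rect [ 648.6 -123.7] [116.2  66.1] ang 26.6 circ [ 648.4 -123.6] 130.1 hull 7630
pot px [ 88. 174.] 208 z 0.070 rect [559.1 406. ] [74.3 75.1] ang 0.4 circ [559.3 405.8] 77.8 hull 4533
pot px [285. 208.] 237 z 0.070 rect [474.6 -93.2] [78.8 79.5] ang 56.4 circ [474.7 -92.3] 110.5 hull 6243
pot px [361. 245.] 287 z 0.070 rect [ 381.  -289.4] [100.2 105.5] ang 0.1 circ [ 380.7 -289. ] 106.6 hull 8484
```

View pics/crop0.png

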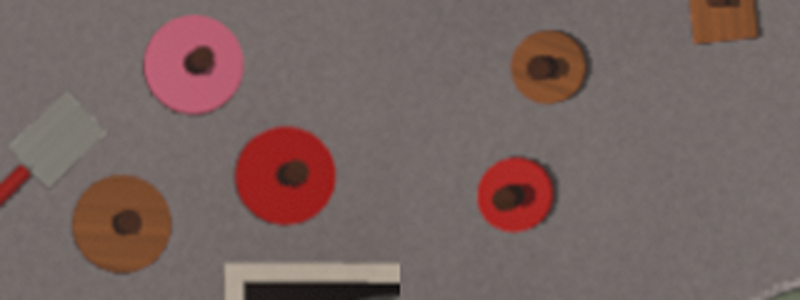

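The crop confirms it: the plain wooden large lid is at px (389,184) and the plain wooden small lid at (139,247), while the pink and red ones are the look-alikes. Sizes and heights match the spec. Next I'll refine the rectangle angles and check obstacle heights.

```bash
cat > r.py <<'E'
from h import *
def fit(f,px,zp,kind,zr):   # outline -> 4 fitted sides -> centre, angle
    P=cloud(f); z=P[...,2]; H,S,V=cv2.split(cv2.cvtColor(f["pixels"],cv2.COLOR_RGB2HSV))
    m=((H>=3)&(H<=16)&(S>90)) if kind=="lid" else (S<70)&(V>110)
    m=(m&(z>zr[0])&(z<zr[1])).astype(np.uint8); m=cv2.morphologyEx(m,cv2.MORPH_CLOSE,np.ones((3,3)))
    cs,_=cv2.findContours(m,cv2.RETR_EXTERNAL,cv2.CHAIN_APPROX_NONE)
    c=[c for c in cs if cv2.pointPolygonTest(cv2.convexHull(c),px,False)>=0 and cv2.contourArea(cv2.convexHull(c))>100][0].reshape(-1,2)
    Q=(onplane(f,c,zp)[:,:2]*1000).astype(np.float32); r=cv2.minAreaRect(Q); a=np.radians(r[2])
    R=np.array([[np.cos(a),np.sin(a)],[-np.sin(a),np.cos(a)]]); L=(Q-r[0])@R.T; h=np.array(r[1])/2
    out=[]
    for ax in(0,1):
        for s in(1,-1):
            k=(s*L[:,ax]>h[ax]-6)&(abs(L[:,1-ax])<h[1-ax]-8)
            out.append((np.degrees(np.arctan(np.polyfit(L[k,1-ax],L[k,ax],1)[0]))*(-1 if ax==0 else 1),k.sum()))
    print(px,"rect",np.round(r[0],1),np.round(r[1],1),"angle",round(r[2],1),"side angles",[round(float(r[2]+o[0]),1) for o in out],[int(o[1]) for o in out])
if __name__=="__main__":
    f=np.load("top0.npy",allow_pickle=True).item()
    fit(f,(197,138),.013,"lid",(.003,.06)); fit(f,(208,214),.013,"lid",(.003,.06))
    fit(f,(296,141),.07,"pot",(.06,.082)); fit(f,(285,208),.07,"pot",(.06,.082))
    P=cloud(f); z=P[...,2]; z[f["depth"]==0]=0
    for n,(a,b,c,d) in dict(pan=(190,280,430,560),hand=(290,320,500,560),bigpot=(300,330,455,500),mug=(95,135,230,280),shaker=(135,165,130,155)).items(): 
        w=P[a:b,c:d].reshape(-1,3); w=w[w[:,2]>.06]; print(n,w.max(0).round(3) if len(w) else 0, w.min(0).round(3) if len(w) else 0)
E
python3 r.py
cat > go.py <<'E'
import sys; from h import *
from scipy.spatial.transform import Rotation as Ro
# target x y z yaw(deg) -> shift in tool axes (mm) and turn about tool axes (deg)
s=telemetry.observe(); x=np.array([float(v) for v in sys.argv[1:4]]); R=Ro.from_euler("xyz",s["tool_rot"])
print("pos",s["position"].round(4),"rpy",np.degrees(s["tool_rot"]).round(1),"q",s["qpos"].round(2),"t",round(s["clock"],1),"w",round(s["grip_width"],4),"F",s["force"].round(1))
print("shift before turn mm",(R.inv().apply(x-s["position"])*1e3).round(1))
T=Ro.from_euler("xyz",[180,0,float(sys.argv[4])],degrees=True)
print("turn deg",np.degrees((R.inv()*T).as_rotvec()).round(1),"shift after turn mm",(T.inv().apply(x-s["position"])*1e3).round(1))
E
python3 go.py .5422 -.3759 .20 90
```

```text
(197, 138) rect [667.8 143.7] [83.3 84.2] angle 12.6 side angles [12.3, 11.8, 12.1, 13.1] [25, 24, 24, 24]
(208, 214) rect [460.3 114. ] [118.8  70.6] angle 6.1 side angles [5.9, 5.1, 6.4, 6.3] [20, 20, 38, 38]
(296, 141) rect [ 648.6 -123.7] [116.2  66.1] angle 26.6 side angles [26.6, 25.2, 25.9, 26.6] [18, 17, 35, 35]
(285, 208) rect [474.6 -93.2] [78.8 79.5] angle 56.4 side angles [57.1, 56.3, 56.5, 56.3] [20, 20, 21, 20]
pan [ 0.52  -0.572  0.104] [ 0.297 -0.744  0.06 ]
hand [ 0.271 -0.606  0.207] [ 0.208 -0.714  0.061]
bigpot [ 0.223 -0.562  0.176] [ 0.166 -0.642  0.06 ]
mug [0.748 0.034 0.081] [ 0.666 -0.079  0.06 ]
shaker [0.645 0.3   0.077] [0.606 0.262 0.06 ]
pos [ 0.1928 -0.5942  0.2498] rpy [-179.9    0.    18. ] q [ 1.19  0.52 -0.04  1.6   0.02  1.02 -0.11] t 0.1 w 0.0854 F [ 0.5 -0.9 -0.1]
shift before turn mm [399.7 -99.8  49.9]
turn deg [ -0.  -0. -72.] shift after turn mm [218.3 349.4  49.8]
```

```bash
python3 -m crank '0.06 0 0 -0.04 0 0 0; 0.06 0.036 -0.009 0 0 0 0; 0.06 0.036 -0.009 0 0 0 0; 0.06 0.036 -0.009 0 0 0 0; 0.06 0.036 -0.009 0 0 0 0; 0.06 0.036 -0.009 0 0 0 0; 0.06 0.036 -0.009 0 0 0 0; 0.06 0 0 0 0 0 0' 40
python3 -m crank '0.06 0.036 -0.009 0 0 0 0; 0.06 0.036 -0.009 0 0 0 0; 0.06 0.036 -0.009 0 0 0 0; 0.06 0.036 -0.009 0 0 0 0; 0.06 0.036 -0.009 0 0 0 0; 0.06 0 0 0 0 0 -7; 0.06 0 0 0 0 0 -7; 0.06 0 0 0 0 0 -7'
python3 -m crank '0.06 0 0 0.02 0 0 -7; 0.06 0 0 0.02 0 0 -7; 0.06 0 0 0.02 0 0 -7; 0.06 0 0 0.02 0 0 -7; 0.06 0 0 0.02 0 0 -7; 0.06 0 0 0.02 0 0 -7; 0.06 0 0 0.02 0 0 -7; 0.06 0 0 0 0 0 -2'
python3 go.py .5422 -.3758 .036 90
```

```text
clock: 0.77
position: [0.3884, -0.4713, 0.2899]
tool_rot: [-3.14, -0.003, 0.322]
force: [0.1, 1.2, -0.5]
grip_width: 0.0598
finger_force: 0.0
clock: 1.43
position: [0.5394, -0.3775, 0.2897]
tool_rot: [-3.141, 0.0, 0.688]
force: [-0.1, -1.3, 0.4]
grip_width: 0.0601
finger_force: 0.0
clock: 2.1
position: [0.5371, -0.3774, 0.146]
tool_rot: [-3.137, -0.003, 1.578]
force: [-0.5, 0.5, 0.1]
grip_width: 0.0598
finger_force: 0.0
pos [ 0.5371 -0.3774  0.146 ] rpy [-179.7   -0.2   90.4] q [ 0.77  0.71 -0.39  1.58  0.31  0.92  0.28] t 2.1 w 0.0598 F [-0.5  0.5  0.1]
shift before turn mm [  1.2   5.7 110. ]
turn deg [-0.3 -0.2  0.4] shift after turn mm [  1.6   5.1 110. ]
```

```bash
python3 -m crank '0.06 0.0015 0.005 0.02 0 0 0; 0.06 0 0 0.02 0 0 0; 0.06 0 0 0.02 0 0 0; 0.06 0 0 0.02 0 0 0; 0.06 0 0 0.015 0 0 0; 0.06 0 0 0.01 0 0 0; 0.06 0 0 0.004 0 0 0; 0.06 0 0 0 0 0 0'
python3 -m crank '0.01 0 0 0 0 0 0; 0.01 0 0 0 0 0 0; 0.01 0 0 0 0 0 0; 0.01 0 0 0 0 0 0; 0.01 0 0 0 0 0 0; 0.01 0 0 0 0 0 0; 0.01 0 0 0 0 0 0; 0.01 0 0 0 0 0 0' 40
python3 go.py .5422 -.3758 .036 90
```

```text
clock: 2.77
position: [0.5438, -0.3765, 0.0407]
tool_rot: [-3.141, -0.001, 1.57]
force: [0.4, -0.2, 0.6]
grip_width: 0.0598
finger_force: 0.0
clock: 3.43
position: [0.5444, -0.3769, 0.0425]
tool_rot: [3.14, 0.001, 1.57]
force: [-0.8, 1.2, 5.6]
grip_width: 0.0242
finger_force: 38.9
pos [ 0.5444 -0.3769  0.0425] rpy [1.799e+02 1.000e-01 9.000e+01] q [ 0.73  0.85 -0.34  1.61  0.38  0.75  0.22] t 3.4 w 0.0242 F [-0.8  1.2  5.6]
shift before turn mm [ 1.1 -2.3  6.5]
turn deg [ 0.1  0.1 -0. ] shift after turn mm [ 1.1 -2.2  6.5]
```

```bash
python3 -m crank '0.01 0 0 -0.01 0 0 0; 0.01 0 0 -0.02 0 0 0; 0.01 0 0 -0.03 0 0 0; 0.01 0 0 -0.04 0 0 0; 0.01 0 0 -0.04 0 0 0; 0.01 0 0 -0.02 0 0 0; 0.01 0 0 0 0 0 0; 0.01 0 0 0 0 0 0'
python3 go.py .3808 -.2892 .20 90
cat > look.py <<'E'
import sys; from h import *
n,name,u,v,h,s=sys.argv[1:7]; u,v,h,s=map(int,(u,v,h,s))
f=grab_frame(n); p=f["pixels"][max(0,v-h):v+h,max(0,u-h):u+h]
cv2.imwrite(f"pics/{name}.png",cv2.resize(p,None,fx=s,fy=s,interpolation=cv2.INTER_CUBIC)[:,:,::-1])
E
python3 look.py side l1 290 140 70 4
```

```text
clock: 4.1
position: [0.5444, -0.3769, 0.2035]
tool_rot: [3.139, 0.002, 1.57]
force: [0.2, 0.7, -1.9]
grip_width: 0.0246
finger_force: 39.4
pos [ 0.5444 -0.3769  0.2035] rpy [1.799e+02 1.000e-01 9.000e+01] q [ 0.77  0.65 -0.4   1.53  0.28  1.02  0.29] t 4.1 w 0.0246 F [ 0.2  0.7 -1.9]
shift before turn mm [  87.6 -163.6    2.9]
turn deg [ 0.1  0.1 -0. ] shift after turn mm [  87.7 -163.6    3.5]
```

View pics/l1.png

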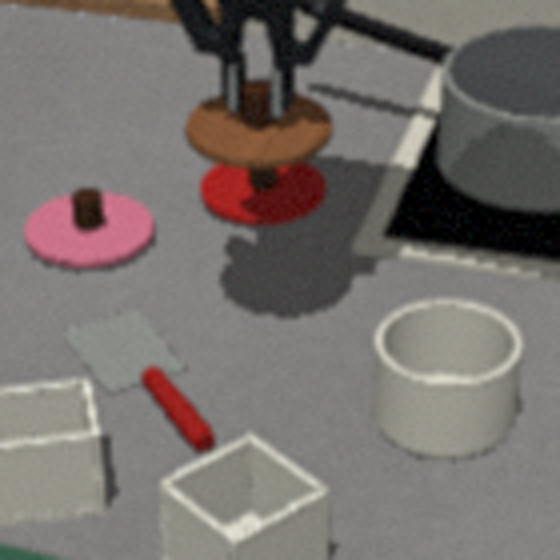

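The large wooden lid is held level at crop px (258,130), with its pot below right at (448,375). I'll carry it over.

```bash
python3 -m crank '0.01 0.0145 -0.027 0 0 0 0; 0.01 0.0145 -0.027 0 0 0 0; 0.01 0.0145 -0.027 0 0 0 0; 0.01 0.0145 -0.027 0 0 0 0; 0.01 0.0145 -0.027 0 0 0 0; 0.01 0.0145 -0.027 0.02 0 0 0; 0.01 0 0 0.03 0 0 0; 0.01 0 0 0.02 0 0 0'
python3 -m crank '0.01 0 0 0 0 0 0; 0.01 0 0 0 0 0 0; 0.01 0 0 0 0 0 0; 0.01 0 0 0 0 0 0; 0.01 0 0 0 0 0 0; 0.01 0 0 0 0 0 0; 0.01 0 0 0 0 0 0; 0.01 0 0 0 0 0 0'
python3 go.py .3816 -.2899 .1095 90
python3 look.py side l2 335 140 70 4
```

```text
clock: 4.82
position: [0.3798, -0.2888, 0.1296]
tool_rot: [-3.14, -0.001, 1.57]
force: [0.6, -0.8, -0.5]
grip_width: 0.0242
finger_force: 39.6
clock: 5.48
position: [0.3821, -0.2896, 0.1316]
tool_rot: [3.141, 0.0, 1.57]
force: [-0.1, 0.5, -1.5]
grip_width: 0.0243
finger_force: 39.6
pos [ 0.3821 -0.2896  0.1316] rpy [180.   0.  90.] q [ 0.84  0.5  -0.4   2.06  0.32  0.64  0.22] t 5.5 w 0.0243 F [-0.1  0.5 -1.5]
shift before turn mm [-0.3 -0.5 22.1]
turn deg [ 0.  0. -0.] shift after turn mm [-0.3 -0.5 22.1]
```

View pics/l2.png

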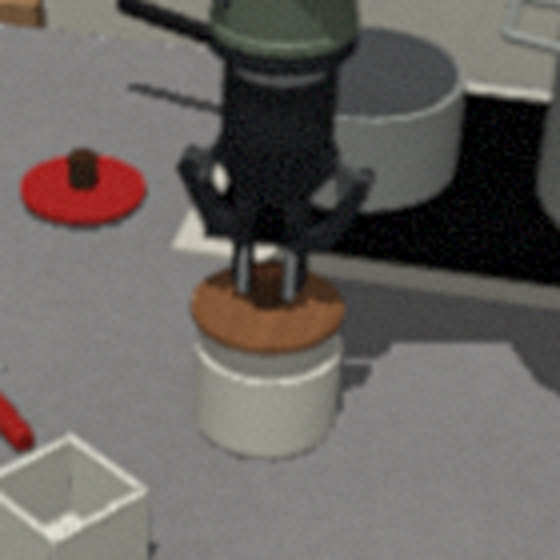

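The lid (crop centre x≈268) is right above its pot (centre x≈269). Lowering.

```bash
python3 -m crank '0.01 0 0 0.005 0 0 0; 0.01 0 0 0.005 0 0 0; 0.01 0 0 0.005 0 0 0; 0.01 0 0 0.004 0 0 0; 0.01 0 0 0.003 0 0 0; 0.01 0 0 0.001 0 0 0; 0.01 0 0 0 0 0 0; 0.01 0 0 0 0 0 0'
python3 go.py .3816 -.2899 .1075 90
```

```text
clock: 6.2
position: [0.3821, -0.2895, 0.1083]
tool_rot: [3.142, -0.0, 1.571]
force: [-0.1, 0.9, -0.4]
grip_width: 0.0246
finger_force: 39.6
pos [ 0.3821 -0.2895  0.1083] rpy [180.  -0.  90.] q [ 0.82  0.54 -0.38  2.08  0.35  0.59  0.19] t 6.2 w 0.0246 F [-0.1  0.9 -0.4]
shift before turn mm [-0.4 -0.5  0.8]
turn deg [ 0. -0. -0.] shift after turn mm [-0.4 -0.5  0.8]
```

```bash
python3 -m crank '0.01 0 0 0.001 0 0 0; 0.055 0 0 0 0 0 0; 0.055 0 0 0 0 0 0; 0.055 0 0 0 0 0 0; 0.055 0 0 0 0 0 0; 0.055 0 0 -0.01 0 0 0; 0.055 0 0 -0.04 0 0 0; 0.055 0 0 -0.04 0 0 0'
python3 -m crank '0.055 0.03 0.006 0 0 0 0; 0.055 0.03 0.006 0 0 0 0; 0.055 0.03 0.006 0 0 0 0; 0.055 0.03 0.006 0 0 0 0; 0.055 0.03 0.006 0 0 0 0; 0.055 0.03 0.006 0 0 0 0; 0.055 0.03 0.006 0 0 0 0; 0.055 0.03 0.006 0 0 0 0'
python3 -m crank '0.055 0.03 0.006 0 0 0 0; 0.055 0.03 0.006 0 0 0 0; 0.055 0.03 0.006 0 0 0 0; 0.055 0.03 0.006 0 0 0 0; 0.055 0 0 0 0 0 7; 0.055 0 0 0 0 0 7; 0.055 0 0 0 0 0 7; 0.055 0 0 0 0 0 7'
python3 -m crank '0.055 0 0 0 0 0 7; 0.055 0 0 0 0 0 7; 0.055 0 0 0 0 0 7; 0.055 0 0 0 0 0 7; 0.055 0 0 0 0 0 7; 0.055 0 0 0 0 0 7; 0.055 0 0 0 0 0 7; 0.055 0 0 0 0 0 7'
python3 go.py .4605 .114 .10 6
python3 - <<'E'
from h import *; import m
f=grab_frame("top"); m.blobs(f)
E
python3 look.py side l3 335 140 70 4
```

```text
clock: 6.87
position: [0.3814, -0.2885, 0.1982]
tool_rot: [-3.139, -0.003, 1.571]
force: [0.4, -1.6, -0.1]
grip_width: 0.0545
finger_force: 0.0
clock: 7.53
position: [0.4302, -0.0481, 0.1981]
tool_rot: [3.141, 0.0, 1.57]
force: [0.5, 0.1, 0.4]
grip_width: 0.0551
finger_force: 0.0
clock: 8.2
position: [0.4541, 0.0707, 0.198]
tool_rot: [3.141, -0.0, 1.076]
force: [0.2, 0.4, -0.6]
grip_width: 0.0547
finger_force: 0.0
clock: 8.87
position: [0.4542, 0.0706, 0.1981]
tool_rot: [-3.141, -0.0, 0.098]
force: [-0.1, 0.9, 0.3]
grip_width: 0.0549
finger_force: 0.0
pos [0.4542 0.0706 0.1981] rpy [-180.    -0.     5.6] q [-0.1   0.34 -0.23  2.07  0.11  0.74 -1.87] t 8.9 w 0.0549 F [-0.1  0.9  0.3]
shift before turn mm [ 10.5 -42.5  98.1]
turn deg [-0.  -0.  -0.4] shift after turn mm [ 10.8 -42.5  98.1]
lid px [197. 138.] 945 z 0.014 rect [667.8 143.4] [83.2 83.9] ang 11.7 circ [667.8 142.5] 113.2 hull 6850
    knob 94 c [665.7 143.   43.3] rect [663.  150.9] [68.9 36.8] ang 0.2
lid px [361. 244.] 1398 z 0.078 rect [ 382.6 -289.2] [102.  107.2] ang 0.1 circ [ 382.4 -288.6] 108.9 hull 8865
    knob 8
[... 523 characters left out ...]
5  11.5] ang 4.4 circ [ 938.  -495.9] 150.7 hull 1515
pot px [387.  34.] 165 z 0.072 rect [ 926.8 -358.6] [158.2   8.7] ang 4.8 circ [ 927.2 -362.2] 158.2 hull 1079
pot px [406.  38.] 136 z 0.075 rect [ 930.8 -406.6] [155.7   9.4] ang 4.2 circ [ 930.8 -407.3] 155.7 hull 1039
pot px [296. 140.] 325 z 0.070 rect [ 648.6 -123.7] [116.2  66.1] ang 26.6 circ [ 648.4 -123.6] 130.1 hull 7627
pot px [138. 149.] 146 z 0.071 rect [625.5 283.1] [36.1 30.5] ang 0.4 circ [625.5 280.5] 40.0 hull 925
pot px [ 88. 174.] 231 z 0.070 rect [559.1 405.9] [74.3 75.1] ang 0.4 circ [559.6 405.2] 78.8 hull 4611
pot px [286. 207.] 208 z 0.071 rect [475.2 -93.5] [78.8 78.1] ang 56.4 circ [476.2 -93.3] 107.9 hull 6070
```

View pics/l3.png

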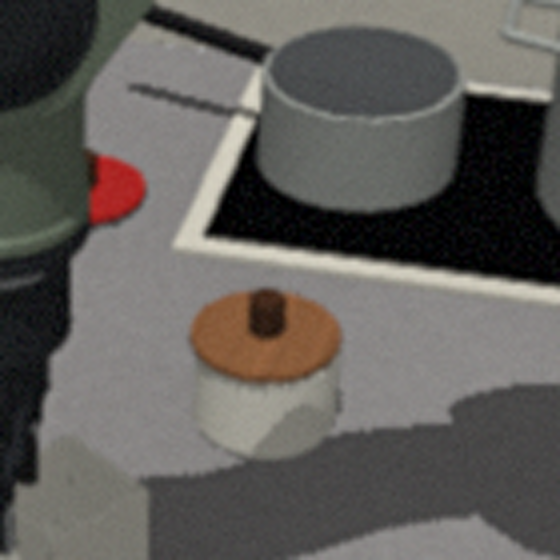

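The large lid is seated: level, plate at 78 mm, knob top at 108 mm. Now the oblong lid.

```bash
python3 -m crank '0.055 0.005 -0.021 0 0 0 0; 0.055 0.0055 -0.0215 0.02 0 0 0; 0.055 0 0 0.03 0 0 0; 0.055 0 0 0.03 0 0 0; 0.055 0 0 0.03 0 0 0; 0.055 0 0 0.025 0 0 0; 0.055 0 0 0.016 0 0 0; 0.055 0 0 0 0 0 0'
python3 go.py .4605 .114 .045 6
python3 -m crank '0.01 0 0 0 0 0 0; 0.01 0 0 0 0 0 0; 0.01 0 0 0 0 0 0; 0.01 0 0 0 0 0 0; 0.01 0 0 0 0 0 0; 0.01 0 0 0 0 0 0; 0.01 0 0 0 0 0 0; 0.01 0 0 0 0 0 0' 40
python3 go.py .4605 .114 .045 6
```

```text
clock: 9.63
position: [0.4588, 0.1137, 0.044]
tool_rot: [3.141, 0.004, 0.109]
force: [-0.8, 0.5, -0.9]
grip_width: 0.0548
finger_force: 0.0
pos [0.4588 0.1137 0.044 ] rpy [180.    0.2   6.3] q [-0.25  0.64 -0.16  2.12  0.24  0.4  -2.06] t 9.6 w 0.0548 F [-0.8  0.5 -0.9]
shift before turn mm [ 1.7 -0.1 -1. ]
turn deg [0.  0.2 0.3] shift after turn mm [ 1.8 -0.1 -1. ]
clock: 10.3
position: [0.461, 0.114, 0.0477]
tool_rot: [-3.141, -0.002, 0.105]
force: [-1.5, 0.1, 7.5]
grip_width: 0.0192
finger_force: 39.4
pos [0.461  0.114  0.0477] rpy [-1.8e+02 -1.0e-01  6.0e+00] q [-0.25  0.63 -0.16  2.12  0.24  0.4  -2.06] t 10.3 w 0.0192 F [-1.5  0.1  7.5]
shift before turn mm [-0.5 -0.1  2.7]
turn deg [-0.  -0.1  0. ] shift after turn mm [-0.5 -0.1  2.7]
```

```bash
python3 -m crank '0.01 0 0 -0.01 0 0 0; 0.01 0 0 -0.02 0 0 0; 0.01 0 0 -0.03 0 0 0; 0.01 0 0 -0.04 0 0 0; 0.01 0 0 -0.04 0 0 0; 0.01 0 0 -0.02 0 0 0; 0.01 0 0 0 0 0 -7; 0.01 0 0 0 0 0 -7'
python3 -m crank '0.01 0 0 0 0 0 -6.2; 0.01 0 0 0 0 0 0; 0.01 0 0 0 0 0 0; 0.01 0 0 0 0 0 0; 0.01 0 0 0 0 0 0; 0.01 0 0 0 0 0 0; 0.01 0 0 0 0 0 0; 0.01 0 0 0 0 0 0'
python3 go.py .6486 -.1237 .20 26.2
```

```text
clock: 10.97
position: [0.4608, 0.1139, 0.2094]
tool_rot: [3.141, -0.004, 0.354]
force: [-0.1, -0.7, -1.3]
grip_width: 0.0189
finger_force: 39.7
clock: 11.63
position: [0.4602, 0.1139, 0.2063]
tool_rot: [-3.142, 0.0, 0.456]
force: [0.2, -0.4, 0.2]
grip_width: 0.019
finger_force: 39.7
pos [0.4602 0.1139 0.2063] rpy [-180.     0.    26.2] q [-0.1   0.36 -0.33  2.02  0.16  0.79 -1.64] t 11.6 w 0.019 F [ 0.2 -0.4  0.2]
shift before turn mm [ 64.4 296.3   6.3]
turn deg [-0.  0. -0.] shift after turn mm [ 64.2 296.4   6.3]
```

```bash
python3 -m crank '0.01 0.0065 0.03 0 0 0 0; 0.01 0.0065 0.03 0 0 0 0; 0.01 0.0065 0.03 0 0 0 0; 0.01 0.0065 0.03 0 0 0 0; 0.01 0.0065 0.03 0 0 0 0; 0.01 0.0065 0.03 0 0 0 0; 0.01 0.0065 0.03 0 0 0 0; 0.01 0.0065 0.03 0 0 0 0'
python3 -m crank '0.01 0.0065 0.03 0 0 0 0; 0.01 0.0057 0.0264 0 0 0 0; 0.01 0 0 0.02 0 0 0; 0.01 0 0 0.03 0 0 0; 0.01 0 0 0.02 0 0 0; 0.01 0 0 0 0 0 0; 0.01 0 0 0 0 0 0; 0.01 0 0 0 0 0 0'
python3 go.py .6486 -.1237 .1127 26.2
python3 look.py side o2 225 170 70 4
```

```text
clock: 12.3
position: [0.6134, -0.08, 0.2062]
tool_rot: [-3.141, 0.0, 0.456]
force: [-0.3, 0.6, -0.3]
grip_width: 0.0189
finger_force: 39.7
clock: 12.97
position: [0.6492, -0.1238, 0.1376]
tool_rot: [3.141, -0.001, 0.457]
force: [0.5, 0.0, -0.8]
grip_width: 0.0191
finger_force: 39.7
pos [ 0.6492 -0.1238  0.1376] rpy [ 1.80e+02 -1.00e-01  2.62e+01] q [ 0.25  0.71 -0.23  1.58  0.2   0.87 -1.17] t 13.0 w 0.0191 F [ 0.5  0.  -0.8]
shift before turn mm [-0.5 -0.4 24.9]
turn deg [ 0.  -0.1 -0. ] shift after turn mm [-0.5 -0.4 24.9]
```

View pics/o2.png

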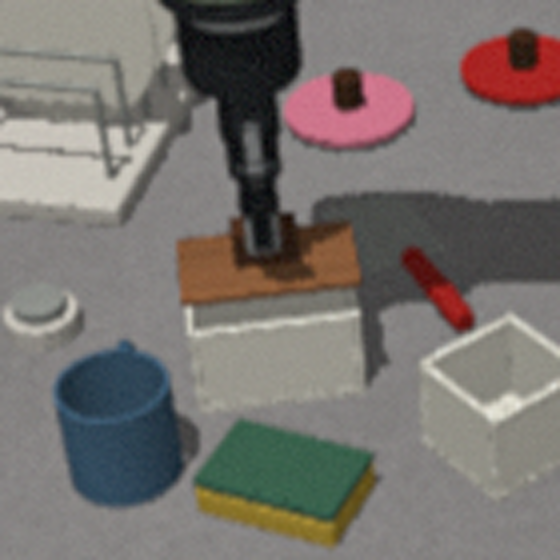

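The oblong lid at crop px (270,262) is in line over its pot (275,350). Lowering.

```bash
python3 -m crank '0.01 0 0 0.006 0 0 0; 0.01 0 0 0.006 0 0 0; 0.01 0 0 0.005 0 0 0; 0.01 0 0 0.004 0 0 0; 0.01 0 0 0.003 0 0 0; 0.01 0 0 0.001 0 0 0; 0.01 0 0 0 0 0 0; 0.01 0 0 0 0 0 0'
python3 -m crank '0.01 0 0 0 0 0 0; 0.055 0 0 0 0 0 0; 0.055 0 0 0 0 0 0; 0.055 0 0 0 0 0 0; 0.055 0 0 0 0 0 0; 0.055 0 0 -0.01 0 0 0; 0.055 0 0 -0.04 0 0 0; 0.055 0 0 -0.04 0 0 0'
python3 go.py .6675 .1433 .20 102
```

```text
clock: 13.68
position: [0.6486, -0.1238, 0.1124]
tool_rot: [3.141, -0.0, 0.457]
force: [-7.8, 0.6, 18.5]
grip_width: 0.019
finger_force: 42.8
clock: 14.35
position: [0.6476, -0.1236, 0.2016]
tool_rot: [-3.139, 0.003, 0.457]
force: [0.9, 0.2, 1.2]
grip_width: 0.0549
finger_force: 0.0
pos [ 0.6476 -0.1236  0.2016] rpy [-1.799e+02  1.000e-01  2.620e+01] q [ 0.26  0.64 -0.25  1.54  0.17  0.99 -1.15] t 14.3 w 0.0549 F [0.9 0.2 1.2]
shift before turn mm [ 135.7 -230.7    1.7]
turn deg [ -0.2   0.  -75.8] shift after turn mm [257.   75.    1.6]
```

```bash
python3 -m crank '0.055 0.015 -0.0256 0 0 0 0; 0.055 0.015 -0.0256 0 0 0 0; 0.055 0.015 -0.0256 0 0 0 0; 0.055 0.015 -0.0256 0 0 0 0; 0.055 0.015 -0.0256 0 0 0 0; 0.055 0.015 -0.0256 0 0 0 0; 0.055 0.015 -0.0256 0 0 0 0; 0.055 0.015 -0.0256 0 0 0 0'
python3 -m crank '0.055 0.015 -0.0256 0 0 0 0; 0.055 0 0 0 0 0 -7; 0.055 0 0 0 0 0 -7; 0.055 0 0 0 0 0 -7; 0.055 0 0 0 0 0 -7; 0.055 0 0 0 0 0 -7; 0.055 0 0 0 0 0 -7; 0.055 0 0 0 0 0 -7'
python3 -m crank '0.055 0 0 0.02 0 0 -7; 0.055 0 0 0.02 0 0 -7; 0.055 0 0 0.02 0 0 -7; 0.055 0 0 0.02 0 0 -5.8; 0.055 0 0 0 0 0 0; 0.055 0 0 0 0 0 0; 0.055 0 0 0 0 0 0; 0.055 0 0 0 0 0 0'
python3 go.py .6675 .1433 .046 102
python3 - <<'E'
from h import *; import r
f=grab_frame("top"); r.fit(f,(295,138),.078,"lid",(.06,.125))
P=cloud(f)[115:165,270:325].reshape(-1,3); z=P[:,2]; z=z[(z>.07)&(z<.095)]; print(np.percentile(z,[5,25,50,75,95]).round(4))
E
python3 look.py side o3 225 190 70 4
```

```text
clock: 15.02
position: [0.6659, 0.1143, 0.2021]
tool_rot: [3.141, -0.0, 0.457]
force: [0.4, 0.4, -0.2]
grip_width: 0.0549
finger_force: 0.0
clock: 15.68
position: [0.6682, 0.1424, 0.2021]
tool_rot: [3.141, -0.0, 1.318]
force: [-0.2, -0.2, -0.8]
grip_width: 0.055
finger_force: 0.0
clock: 16.35
position: [0.6688, 0.1427, 0.1231]
tool_rot: [3.14, 0.0, 1.777]
force: [0.3, -0.2, 0.8]
grip_width: 0.0551
finger_force: 0.0
pos [0.6688 0.1427 0.1231] rpy [179.9   0.  101.8] q [ 0.03  0.81 -0.54  1.51  0.47  0.96 -0.44] t 16.4 w 0.0551 F [ 0.3 -0.2  0.8]
shift before turn mm [ 0.9 -1.3 77.1]
turn deg [ 0.1  0.  -0.2] shift after turn mm [ 0.9 -1.1 77.1]
(295, 138) rect [ 646.7 -122.9] [119.7  69.1] angle 26.6 side angles [26.8, 25.2, 26.5, 26.6] [19, 19, 36, 36]
[0.0752 0.0771 0.0786 0.08   0.0822]
```

View pics/o3.png

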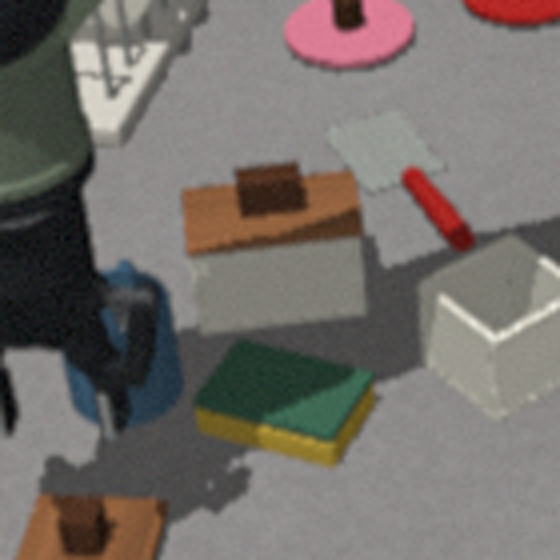

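The oblong lid is seated: plate at 78.6 mm, centred within 2 mm, angle 26.5° like the pot. Grasping the square lid.

```bash
python3 -m crank '0.055 0.001 -0.001 0.02 0 0 0; 0.055 0 0 0.02 0 0 0; 0.055 0 0 0.017 0 0 0; 0.055 0 0 0.012 0 0 0; 0.055 0 0 0.006 0 0 0; 0.055 0 0 0.001 0 0 0; 0.055 0 0 0 0 0 0; 0.055 0 0 0 0 0 0'
python3 -m crank '0.01 0 0 0 0 0 0; 0.01 0 0 0 0 0 0; 0.01 0 0 0 0 0 0; 0.01 0 0 0 0 0 0; 0.01 0 0 0 0 0 0; 0.01 0 0 0 0 0 0; 0.01 0 0 0 0 0 0; 0.01 0 0 0 0 0 0' 40
python3 go.py .6675 .1433 .046 102
python3 -m crank '0.01 0 0 -0.01 0 0 0; 0.01 0 0 -0.02 0 0 0; 0.01 0 0 -0.03 0 0 0; 0.01 0 0 -0.04 0 0 0; 0.01 0 0 -0.04 0 0 0; 0.01 0 0 -0.02 0 0 0; 0.01 0 0 0 0 0 7; 0.01 0 0 0 0 0 7'
python3 -m crank '0.01 0 0 0 0 0 7; 0.01 0 0 0 0 0 7; 0.01 0 0 0 0 0 7; 0.01 0 0 0 0 0 7; 0.01 0 0 0 0 0 3.3; 0.01 0 0 0 0 0 0; 0.01 0 0 0 0 0 0; 0.01 0 0 0 0 0 0'
python3 go.py .4748 -.0932 .20 56.5
```

```text
clock: 17.12
position: [0.6675, 0.1434, 0.0464]
tool_rot: [3.14, -0.0, 1.78]
force: [0.8, 1.0, 0.3]
grip_width: 0.0552
finger_force: 0.0
clock: 17.78
position: [0.6673, 0.1433, 0.0461]
tool_rot: [3.141, 0.0, 1.78]
force: [-0.6, -0.1, 6.6]
grip_width: 0.0229
finger_force: 40.0
pos [0.6673 0.1433 0.0461] rpy [179.9   0.  102. ] q [ 0.01  0.9  -0.5   1.54  0.53  0.84 -0.48] t 17.8 w 0.0229 F [-0.6 -0.1  6.6]
shift before turn mm [-0.   0.2  0.1]
turn deg [ 0.1  0.  -0. ] shift after turn mm [-0.   0.2  0.1]
clock: 18.45
position: [0.6675, 0.1433, 0.2079]
tool_rot: [3.139, -0.001, 1.53]
force: [-0.1, 0.7, -1.8]
grip_width: 0.023
finger_force: 39.3
clock: 19.12
position: [0.6668, 0.1433, 0.2056]
tool_rot: [3.142, -0.0, 0.992]
force: [-0.4, -0.3, 0.1]
grip_width: 0.0229
finger_force: 39.3
pos [0.6668 0.1433 0.2056] rpy [180.   -0.   56.8] q [-0.06  0.68 -0.39  1.46  0.28  1.05 -1.09] t 19.1 w 0.0229 F [-0.4 -0.3  0.1]
shift before turn mm [-303.   -31.4    5.6]
turn deg [ 0.  -0.   0.3] shift after turn mm [-303.2  -29.6    5.6]
```

```bash
python3 -m crank '0.01 -0.03 -0.003 0 0 0 0.3; 0.01 -0.03 -0.003 0 0 0 0; 0.01 -0.03 -0.003 0 0 0 0; 0.01 -0.03 -0.003 0 0 0 0; 0.01 -0.03 -0.003 0 0 0 0; 0.01 -0.03 -0.003 0 0 0 0; 0.01 -0.03 -0.003 0 0 0 0; 0.01 -0.03 -0.003 0 0 0 0'
python3 -m crank '0.01 -0.03 -0.003 0 0 0 0; 0.01 -0.0332 -0.0026 0 0 0 0; 0.01 0 0 0.02 0 0 0; 0.01 0 0 0.03 0 0 0; 0.01 0 0 0.02 0 0 0; 0.01 0 0 0 0 0 0; 0.01 0 0 0 0 0 0; 0.01 0 0 0 0 0 0'
python3 go.py .4748 -.0932 .1111 56.5
python3 look.py side s2 280 190 60 4
```

```text
clock: 19.78
position: [0.5131, -0.0445, 0.2055]
tool_rot: [3.141, -0.0, 0.986]
force: [-0.0, -0.5, -1.1]
grip_width: 0.0229
finger_force: 39.4
clock: 20.45
position: [0.4751, -0.0929, 0.1364]
tool_rot: [3.141, -0.001, 0.985]
force: [0.5, -0.5, -0.2]
grip_width: 0.0232
finger_force: 39.4
pos [ 0.4751 -0.0929  0.1364] rpy [179.9  -0.   56.4] q [ 0.36  0.49 -0.37  2.05  0.29  0.65 -0.79] t 20.4 w 0.0232 F [ 0.5 -0.5 -0.2]
shift before turn mm [-0.5 -0.1 25.3]
turn deg [ 0.1 -0.  -0.1] shift after turn mm [-0.4 -0.  25.3]
```

View pics/s2.png

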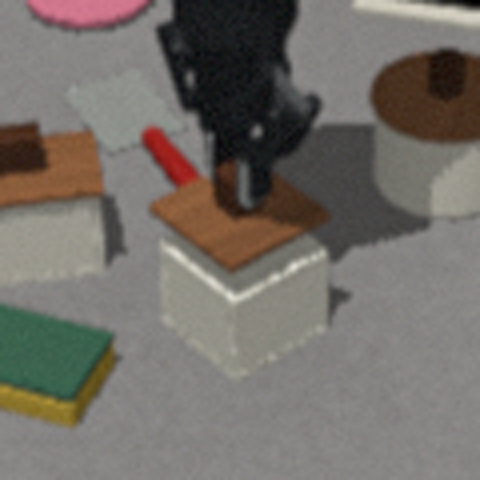

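The square lid (crop corners x 150–330) is in line over its pot (160–328). Lowering, releasing, then going to the small lid.

```bash
python3 -m crank '0.01 0 0 0.006 0 0 0; 0.01 0 0 0.006 0 0 0; 0.01 0 0 0.005 0 0 0; 0.01 0 0 0.004 0 0 0; 0.01 0 0 0.003 0 0 0; 0.01 0 0 0.001 0 0 0; 0.01 0 0 0 0 0 0; 0.01 0 0 0 0 0 0'
python3 -m crank '0.01 0 0 0 0 0 0; 0.055 0 0 0 0 0 0; 0.055 0 0 0 0 0 0; 0.055 0 0 0 0 0 0; 0.055 0 0 0 0 0 0; 0.055 0 0 -0.01 0 0 0; 0.055 0 0 -0.04 0 0 0; 0.055 0 0 -0.04 0 0 0'
python3 -m crank '0.055 0 0 0 0 0 -7; 0.055 0 0 0 0 0 -7; 0.055 0 0 0 0 0 -7; 0.055 0 0 0 0 0 -7; 0.055 0 0 0 0 0 -5.5; 0.055 0 0 0 0 0 0; 0.055 0 0 0 0 0 0; 0.055 0 0 0 0 0 0'
python3 go.py .373 .2963 .20 90
```

```text
clock: 21.17
position: [0.4744, -0.0929, 0.1107]
tool_rot: [-3.142, 0.0, 0.984]
force: [-6.2, 1.9, 18.5]
grip_width: 0.0231
finger_force: 42.2
clock: 21.83
position: [0.4734, -0.0924, 0.2011]
tool_rot: [-3.138, 0.001, 0.985]
force: [0.6, -1.0, 0.7]
grip_width: 0.0552
finger_force: 0.0
clock: 22.5
position: [0.4745, -0.093, 0.2006]
tool_rot: [3.141, 0.0, 1.565]
force: [0.0, -1.1, 0.1]
grip_width: 0.0551
finger_force: 0.0
pos [ 0.4745 -0.093   0.2006] rpy [180.    0.   89.7] q [ 0.51  0.41 -0.56  1.99  0.3   0.82 -0.22] t 22.5 w 0.0551 F [ 0.  -1.1  0.1]
shift before turn mm [ 388.7 -103.7    0.6]
turn deg [ 0.   0.  -0.3] shift after turn mm [ 389.3 -101.5    0.6]
```

```bash
python3 -m crank '0.055 0.0324 -0.0086 0 0 0 0; 0.055 0.0324 -0.0086 0 0 0 0; 0.055 0.0324 -0.0086 0 0 0 0; 0.055 0.0324 -0.0086 0 0 0 0; 0.055 0.0324 -0.0086 0 0 0 0; 0.055 0.0324 -0.0086 0 0 0 0; 0.055 0.0324 -0.0086 0 0 0 0; 0.055 0.0324 -0.0086 0 0 0 0'
python3 -m crank '0.055 0.0324 -0.0086 0 0 0 0; 0.055 0.0324 -0.0086 0 0 0 0; 0.055 0.0324 -0.0086 0 0 0 0; 0.055 0.0324 -0.0086 0 0 0 0; 0.055 0 0 0.03 0 0 0; 0.055 0 0 0.04 0 0 0; 0.055 0 0 0 0 0 0; 0.055 0 0 0 0 0 0'
python3 go.py .373 .2963 .045 90
python3 - <<'E'
from h import *; import r
f=grab_frame("top"); r.fit(f,(285,206),.078,"lid",(.06,.125))
P=cloud(f)[185:230,262:310].reshape(-1,3); z=P[:,2]; z=z[(z>.072)&(z<.095)]; print(np.percentile(z,[5,25,50,75,95]).round(4))
E
```

```text
clock: 23.17
position: [0.4056, 0.1678, 0.2006]
tool_rot: [3.141, 0.0, 1.566]
force: [0.8, 0.3, -0.2]
grip_width: 0.0549
finger_force: 0.0
clock: 23.83
position: [0.3712, 0.2957, 0.1299]
tool_rot: [-3.139, 0.002, 1.568]
force: [0.3, 0.0, 0.6]
grip_width: 0.0552
finger_force: 0.0
pos [0.3712 0.2957 0.1299] rpy [-1.798e+02  1.000e-01  8.980e+01] q [-0.35  0.53 -0.59  2.07  0.46  0.68 -1.24] t 23.8 w 0.0552 F [0.3 0.  0.6]
shift before turn mm [ 0.8  2.  84.9]
turn deg [-0.2  0.1 -0.2] shift after turn mm [ 0.6  1.8 84.9]
(285, 206) rect [474.7 -91.7] [82.5 82.5] angle 56.4 side angles [56.6, 56.5, 55.5, 56.3] [21, 22, 21, 22]
[0.0751 0.0771 0.0785 0.0798 0.0817]
```

The square lid is seated and in line. Grasping the small round lid.

```bash
python3 -m crank '0.055 0.0006 0.001 0.02 0 0 0; 0.055 0 0 0.02 0 0 0; 0.055 0 0 0.02 0 0 0; 0.055 0 0 0.015 0 0 0; 0.055 0 0 0.008 0 0 0; 0.055 0 0 0.002 0 0 0; 0.055 0 0 0 0 0 0; 0.055 0 0 0 0 0 0'
python3 -m crank '0.01 0 0 0 0 0 0; 0.01 0 0 0 0 0 0; 0.01 0 0 0 0 0 0; 0.01 0 0 0 0 0 0; 0.01 0 0 0 0 0 0; 0.01 0 0 0 0 0 0; 0.01 0 0 0 0 0 0; 0.01 0 0 0 0 0 0' 40
python3 go.py .373 .2963 .045 90
python3 -m crank '0.01 0 0 -0.01 0 0 0; 0.01 0 0 -0.02 0 0 0; 0.01 0 0 -0.03 0 0 0; 0.01 0 0 -0.04 0 0 0; 0.01 0 0 -0.04 0 0 0; 0.01 0 0 -0.02 0 0 0; 0.01 0 0 0 0 0 0; 0.01 0 0 0 0 0 0'
python3 go.py .5593 .4057 .20 90
```

```text
clock: 24.55
position: [0.3738, 0.297, 0.0466]
tool_rot: [3.14, -0.001, 1.568]
force: [0.2, -0.3, -0.2]
grip_width: 0.0549
finger_force: 0.0
clock: 25.22
position: [0.3735, 0.2968, 0.0461]
tool_rot: [3.14, -0.0, 1.568]
force: [-1.1, -2.0, 13.9]
grip_width: 0.0248
finger_force: 38.4
pos [0.3735 0.2968 0.0461] rpy [179.9  -0.   89.9] q [-0.45  0.67 -0.46  2.1   0.62  0.5  -1.38] t 25.2 w 0.0248 F [-1.1 -2.  13.9]
shift before turn mm [-0.5 -0.5  1.1]
turn deg [ 0.1 -0.  -0.1] shift after turn mm [-0.5 -0.5  1.1]
clock: 25.88
position: [0.3735, 0.2966, 0.2068]
tool_rot: [3.139, -0.001, 1.568]
force: [-0.4, -0.2, -1.3]
grip_width: 0.0244
finger_force: 39.5
pos [0.3735 0.2966 0.2068] rpy [ 1.799e+02 -1.000e-01  8.980e+01] q [-0.26  0.41 -0.68  2.    0.35  0.84 -1.14] t 25.9 w 0.0244 F [-0.4 -0.2 -1.3]
shift before turn mm [109.6 185.5   7.3]
turn deg [ 0.1 -0.1 -0.2] shift after turn mm [109.1 185.8   6.8]
```

```bash
python3 -m crank '0.01 0.0156 0.0265 0 0 0 0; 0.01 0.0156 0.0265 0 0 0 0; 0.01 0.0156 0.0265 0 0 0 0; 0.01 0.0156 0.0265 0 0 0 0; 0.01 0.0156 0.0265 0 0 0 0; 0.01 0.0156 0.0265 0 0 0 0; 0.01 0.0156 0.0265 0 0 0 0; 0.01 0 0 0 0 0 0'
python3 -m crank '0.01 0 0 0.02 0 0 0; 0.01 0 0 0.03 0 0 0; 0.01 0 0 0.02 0 0 0; 0.01 0 0 0 0 0 0; 0.01 0 0 0 0 0 0; 0.01 0 0 0 0 0 0; 0.01 0 0 0 0 0 0; 0.01 0 0 0 0 0 0'
python3 go.py .5593 .4057 .1111 90
python3 look.py side r2 165 330 70 4
```

```text
clock: 26.55
position: [0.5617, 0.4068, 0.203]
tool_rot: [-3.14, 0.0, 1.568]
force: [0.8, 1.0, -0.6]
grip_width: 0.0245
finger_force: 39.6
clock: 27.22
position: [0.5592, 0.4058, 0.1367]
tool_rot: [3.14, -0.001, 1.569]
force: [0.9, 0.5, -0.8]
grip_width: 0.0243
finger_force: 39.6
pos [0.5592 0.4058 0.1367] rpy [ 1.799e+02 -1.000e-01  8.990e+01] q [-0.38  0.8  -0.56  1.48  0.48  1.   -1.07] t 27.2 w 0.0243 F [ 0.9  0.5 -0.8]
shift before turn mm [-0.1  0.  25.6]
turn deg [ 0.1 -0.1 -0.1] shift after turn mm [-0.1  0.1 25.6]
```

View pics/r2.png

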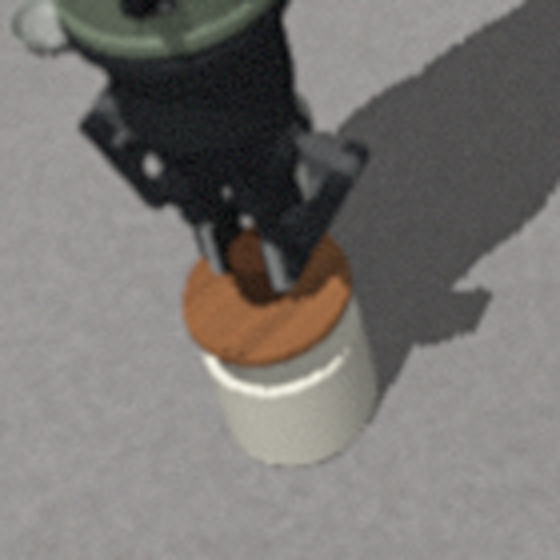

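The small lid (crop px 183–352, centre ≈267) lines up with the pot's axis once the view tilt is allowed for (≈268). Lowering and releasing.

```bash
python3 -m crank '0.01 0 0 0.006 0 0 0; 0.01 0 0 0.006 0 0 0; 0.01 0 0 0.005 0 0 0; 0.01 0 0 0.004 0 0 0; 0.01 0 0 0.003 0 0 0; 0.01 0 0 0.001 0 0 0; 0.01 0 0 0 0 0 0; 0.01 0 0 0 0 0 0'
python3 -m crank '0.01 0 0 0 0 0 0; 0.055 0 0 0 0 0 0; 0.055 0 0 0 0 0 0; 0.055 0 0 0 0 0 0; 0.055 0 0 0 0 0 0; 0.055 0 0 -0.01 0 0 0; 0.055 0 0 -0.04 0 0 0; 0.055 0 0 -0.04 0 0 0'
python3 -m crank '0.055 0 0 -0.04 0 0 0; 0.055 -0.04 0 0 0 0 0; 0.055 -0.04 0 0 0 0 0; 0.055 -0.04 0 0 0 0 0; 0.055 -0.04 0 0 0 0 0; 0.055 -0.04 0 0 0 0 0; 0.055 0 0 0 0 0 0; 0.055 0 0 0 0 0 0'
python3 - <<'E'
from h import *; import m
f=grab_frame("top"); m.blobs(f); cv2.imwrite("pics/end.png",f["pixels"][:,:,::-1])
print(telemetry.observe()["position"])
f=grab_frame("side"); cv2.imwrite("pics/ends.png",f["pixels"][:,:,::-1])
E
```

```text
clock: 27.93
position: [0.5589, 0.4056, 0.1113]
tool_rot: [3.141, -0.0, 1.568]
force: [-4.9, -5.2, 16.5]
grip_width: 0.0245
finger_force: 41.4
clock: 28.6
position: [0.558, 0.405, 0.2006]
tool_rot: [-3.139, 0.002, 1.569]
force: [0.3, 0.6, 0.8]
grip_width: 0.0549
finger_force: 0.0
clock: 29.27
position: [0.5591, 0.2027, 0.2412]
tool_rot: [3.141, 0.001, 1.565]
force: [1.2, 0.7, -0.4]
grip_width: 0.055
finger_force: 0.0
lid px [296. 141.] 1247 z 0.079 rect [ 647.  -123.9] [119.7  69. ] ang 26.6 circ [ 646.6 -123.8] 134.2 hull 8130
    knob 154 c [ 645.8 -121.9  108.1] rect [ 643.  -118.7] [45.8 38. ] ang 40.8
lid px [284. 208.] 1035 z 0.079 rect [474.7 -91.7] [82.4 82.4] ang 56.4 circ [475.6 -92.3] 112.1 hull 6688
    knob 100 c [473.  -89.7 108.4] rect [471.4 -91.2] [67.3 65.7] ang 57.8
lid px [361. 244.] 1389 z 0.078 rect [ 382.6 -289.2] [102.  107.2] ang 0.1 circ [ 382.6 -288.6] 108.9 hull 8806
    knob 88 c [ 383.7 -288.6  108.2] rect [ 365.  -283.9] [32.8 58.3] ang 87.2
lid px [ 18. 256.] 1990 z 0.035 rect [351.4 596.6] [141.2  95.2] ang 1.6 circ [351.1 601.2] 164.1 hull 12684
lid px [ 16. 317.] 1815 z 0.035 rect [191.5 598.3] [137.4  82.4] ang 1.7 circ [190.7 598.8] 157.7 hull 11156
    knob 11 c [ 427.2  -87.  1166. ] rect [195.  581.4] [ 53.4 108.4] ang 84.5
pot px [406.  37.] 132 z 0.075 rect [ 933.3 -406. ] [160.8   8.6] ang 4.2 circ [ 933.4 -407.3] 160.9 hull 1005
pot px [440.  29.] 222 z 0.072 rect [ 937.7 -492.9] [150.7  12.7] ang 5.8 circ [ 938.  -495.9] 150.7 hull 1606
pot px [387.  34.] 153 z 0.072 rect [ 925.5 -358.5] [155.6   9.1] ang 5.2 circ [ 925.9 -362.2] 155.6 hull 1109
[0.55872274 0.20491111 0.24114922]
```

View pics/end.png

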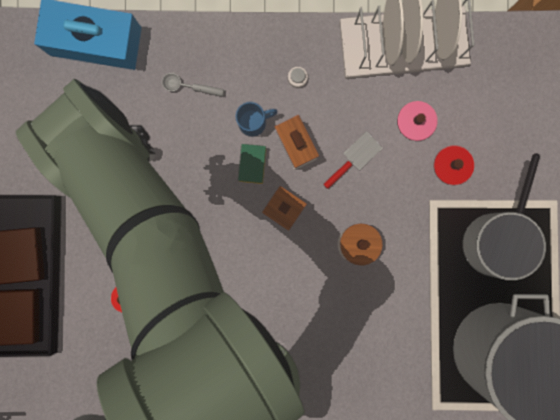

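View pics/ends.png

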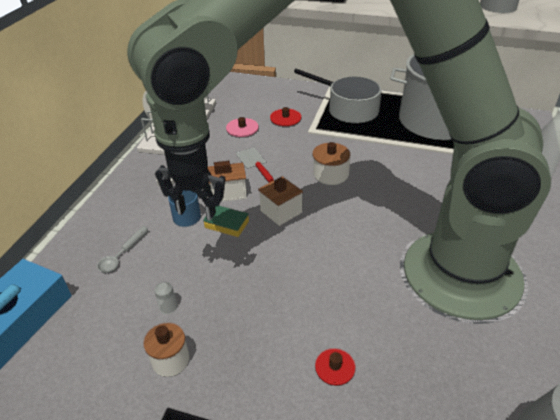

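The top view shows three lids on at (296,141), (284,208) and (361,244). The side view shows the small one on at (166,345), with the shaker and mug upright. I'll check the small lid's height and level in the side depth.

```bash
python3 - <<'E'
from h import *
f=grab_frame("side"); P=cloud(f); H,S,V=cv2.split(cv2.cvtColor(f["pixels"],cv2.COLOR_RGB2HSV))
for n,(u,v) in dict(small=(166,343),large=(331,157)).items():
    w=np.zeros(H.shape,bool); w[v-25:v+22,u-28:u+28]=1
    k=w&(H>=3)&(H<=16)&(S>90)&(P[...,2]>.066)&(P[...,2]<.09)
    Q=P[k]; A=np.c_[Q[:,:2]-Q[:,:2].mean(0),np.ones(len(Q))]; c=np.linalg.lstsq(A,Q[:,2],rcond=None)[0]
    ys,xs=np.where(k); cc,rad=cv2.minEnclosingCircle((onplane(f,np.c_[xs,ys],.078)[:,:2]*1000).astype(np.float32))
    print(n,k.sum(),"z",c[2].round(4),"slope deg",np.degrees(c[:2]).round(1),"circle",np.round(cc,1),round(2*rad,1))
E
```

```text
small 930 z 0.0806 slope deg [ 0.4 -0.9] circle [557.9 407.5] 80.6
large 573 z 0.0796 slope deg [-0.2 -0.2] circle [ 382.5 -287.6] 111.7
```

```bash
python3 -c "
from workcell import bot; print(bot.job_done())"
```

```text
the job is handed in; nothing more can be done
None
```

All four lids are seated on their own pots, with the square and oblong lids in line, the mug and shaker still upright, and the job handed in at about 29 s on the robot's clock.

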